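Pack the last wafer roll and snap the airtight wafer box shut

TASK

Lay the loose wafer roll from its wooden rest into the empty middle cradle of the steel wafer box, holding it lightly because it is brittle. Then push the open lid over past upright and let go of it, so that it drops by its own weight until it rests on its rubber seal; after that press gently on the front lip, only as hard as it takes for the lock to snap and hold the lid down. Leave the two wafers in the box and the other things on the table as they are.

Things in the scene. Friction and masses are not known exactly. Their poses are not given: they have to be found in the camera images.
- wafer: The loose brown wafer roll to be packed: a thin brittle tube, 130 mm long, 38 mm thick, 16 g, lying on a wooden rest. x runs along the tube. Origin at mid length on the tube's surface (the underside as built; it may have rolled). Crushed above about 20 N of finger force.
- wafer_mid (a point): Centre of the loose wafer roll, on the tube's axis at mid length: 19 mm above what it lies on (29 mm above the table at the start).
- rest: Fixed wooden board the loose wafer lies on, 150 x 74 x 10 mm, origin under its centre, x along the wafer; two beads, 16 mm above the table, stand 15.5 mm either side of the middle and keep the wafer from rolling.
- wafer_box: Heavy fixed box of bright sheet steel, 160 (x) x 210 (y) mm, rim 66 mm high, wall 3 mm. Origin: centre of the underside. Front (-x): black lock with red button; lid hinged at the rear (+x). In it a white rack: cradles along x at y = -64, 0, +64 mm, floor 10 mm above the table, ribs 6.5 mm high at 15.5 mm either side of each cradle's middle. Outer cradles hold a wafer, the middle one is empty.
- gap (a point): Middle of the empty cradle's floor, 10 mm above the table, at the centre of the box; x along the cradle. A wafer lying there has its centre 19 mm above this point.
- lid (a joint): Angle of the steel lid, rad: 0 level, 1.57 upright, 1.82 leaning back on its open stop; it starts open and may sink back to that stop. About 0.42 kg, hinge stiff and damped: it falls by itself only from about 1.4 on and takes 2 to 3 s. Dropped, it rests unlocked at about 0.044 on the springy rubber seal and returns there if pressed too little; locked and released it stays between -0.01 and 0.025.
- lid_hinge (a point): Middle of the hinge axis, 72 mm above the table, 86.5 mm behind the centre of the box; the axis runs along the y of wafer_box. The lock on the front wall, under the lip, hangs on screws in slots and was set by hand: the height at which it snaps and its bottom differ by up to 3 mm either way from box to box and are not measured.
- lid_press (a point): Point on top of the lid's front lip, above the lock, moving with the lid, 186 mm from the hinge axis; 80 mm above the table at angle 0, 88 mm when resting on the seal. Lid 222 mm wide; panel ends 180 mm from the hinge, lip (56 mm wide) at 200 mm. Pressed here the seal resists with 2 N, rising to 6 to 10 N where the lock snaps; 1.5 mm lower is a hard bottom. Over 25 N bends the lip.
- wafer_left: Wafer roll already in the box, cradle at y = +64 mm; 129 x 38 mm. Leave it there.
- wafer_right: Wafer roll already in the box, cradle at y = -64 mm; 130 x 38 mm. Leave it there.
- sugar_dredger: Steel sugar shaker standing on the table, 70 mm across, 116 mm high, origin under its centre. Bystander.
- tally_counter: Small grey hand counter on the table, 54 x 67 x 26 mm, origin under its centre. Bystander.
- tape_dispenser: Blue tape dispenser with a red roll, 41 x 169 x 88 mm, origin under its centre. Bystander.

How it is judged:
By the outcome, as a careful person would: the job done as asked, in the order asked, and still so for the second after the job is handed in, with the robot touching nothing.
It also fails if it takes over 69 s, if anything falls off the work surface, if the arm or the gripper's body presses on something with over 40 N, if the wrist force passes 120 N, or if a joint passes its speed limit or range.

ROBOT

A 7-joint arm with a two-finger parallel gripper is mounted at the origin on the work surface; the furniture and walls round the work are solid. World frame = base frame: x ahead of the robot, y to its left, z up, the work surface at z = 0. Lengths are in m, angles in rad, forces in N, time in s.
With the tool pointing down it reaches from about 0.35 to 0.9 m from the base axis. Payload 19.9 kg.
Tool frame: the origin (TCP) lies midway between the tips of the shut fingers; the grasp point (between the pads) lies ctrl.grip_depth behind it (ctrl.grip_depth is the distance from the TCP to the grasp point, in m); z points along the fingers, y is the line along which they close (so a half turn about z gives the same grasp; the last joint's range is limited). The gripper opens to 94 mm and grips with 3 to 60 N. Pads are 16 mm wide; open, the fingers measure 119 mm over their backs; the gripper's body (75 mm by 177 mm) begins 78 mm behind the grasp point.
Start: joints at [1.161, 0.417, -0.01, 1.614, 0.005, 1.111, -0.053], TCP at [0.225, -0.583, 0.181] pointing down, gripper open.
Joint ranges: [-2.81, 2.81], [-0.39, 2.02], [-1.27, 1.25], [0.06, 2.57], [-1.19, 4.33], [0.19, 2], [-2.82, 2.82]. Speed limits (rad/s): [1.89, 1.89, 2.39, 2.39, 3.01, 3.01, 3.01].

INTERFACE

Orientations are given as a 3x3 rotation matrix whose columns are the frame's x, y, z axes.
In Python, from workcell import ctrl gives the robot as it stands.
- The arm moves only by the tool move_arm, never from a script. Its argument "moves" is a list of rows, each a list of 6 numbers: the shift along the tool's x, y, z in mm, then the turn, a rotation vector about the tool's x, y, z in degrees. A call has 1 to 12 rows; each row shifts and turns the commanded pose from where the row before left it, along the tool's axes as they then stand; what a row does not reach is not made up. A row lasts 1/10 s, in which the tool goes at most 50 mm and 8.59 degrees, less where a joint would pass 70% of its speed; a pose out of reach is approached as far as the arm can. A call is refused whole if a number of a shift passes 50 or a number of a turn 8.59, either way. A call with a gripper value outside its range is refused whole. "claw" is the finger opening in mm, from 0 to 94, set as the call begins (left out, the last holds). The fingers move at their own pace and stop on an object; "grip_force" is the grip in N (left out, the last holds). Time passes only in rows, so rows that do not move let the fingers close. It gives the time, the measured TCP pose, the force, the opening and the grip force at its end, in the units of the state.
- ctrl.get_obs(): the state, without advancing time (a new reading comes with each control period).
- ctrl.grab_frame(name): name is "side" or "top" or "wrist"; returns (picture, depth): 400x640x3 uint8, blue, green, red; 400x640 float32, m along the optical axis (not along the pixel's ray), 0 where there is no reading.
- ctrl.camera_info(name): a dict with "vfov" (degrees; the focal length in pixels is half the picture's height over the tangent of half this angle, whatever the lens; pixels are square), "cx", "cy" (the principal point, pixels), "rvec" (rotation vector, rad) and "tvec" (3), from world to camera coordinates, as OpenCV has them; the wrist camera has in their place "hand_eye" (4x4, takes a point from camera to tool coordinates, whose origin is the TCP and whose axes are the flange's). Camera axes: x right, y down, z forward; pixel columns grow to the right and rows downward; lengths in m; the calibration is good to about 2 mm. A picture is of the moment at which its call begins: read the wrist's pose just before it. camera_info takes no time and is no camera call.
- ctrl.finish_job(): hands the job in; it is judged then, once.
Trained networks look in the newest picture that a camera, given by its name, has taken for a name from the list of things; names that differ only in an ending like _2 or _b are one class to them, and where a whole thing is asked for, a point or a joint stands for the part that bears it (a point fixed in the world has none). Each returns a list of dicts, best first, with "confidence" (0 to 1); they miss things now and then, are a little off and sometimes report something else, mostly with a low value. They report only what shows in the picture. A call takes as long as a camera call.
- ctrl.search_frame(query, camera): "xyz" ([x, y, z] in m, in the coordinates of the camera as it stood for that picture, good to about 4 mm: the middle of the surface that is visible of it).
- ctrl.masks_of(query, camera): "region" (400x640 bool, what is visible of it).
The state is a dict: "time_s": time; "joint_positions": joint angles; "dq": joint speeds; "tau": joint torques, N m; "tcp_pos": TCP position; "ee_rot": TCP orientation; "force": force on the tool from outside, world axes, zero at the start; "wrist_torque": the same for the moment, N m; "grip_width": finger opening in m; "grasp_force": force on a finger pad.
Only numpy, scipy, OpenCV 4.12 (cv2) and the standard library are available. Lean on these libraries where they do the work, as an engineer would, in place of code of your own. Each camera call takes 0.05 s, during which the arm holds its last target. There are 200 camera calls.

## Working session

There is one attempt and no reset: what is moved stays moved. The work goes in short steps, Python scripts to look and compute and a tool call to move; the robot and the scene stay as the last step left them, time stands still between calls to the robot, and variables do not carry over. Pictures are saved under pics/ and viewed, at most 10 in all, crops included, and the job is handed in when it is done.

Besides the shell and the picture viewer there is one more tool, called after ">>>" as name([rows], argument=value, ...), one row to a line, values as JSON. move_arm: Moves the arm, as the interface text tells. Its arguments: {"type":"object","properties":{"moves":{"type":"array"},"claw":{"type":"number"},"grip_force":{"type":"number"}},"required":["moves"]}

```bash
mkdir -p pics; cat > h.py <<'E'
import numpy as np, cv2
from workcell import ctrl
def cam(name):
    i=ctrl.camera_info(name); f=200/np.tan(np.radians(i['vfov'])/2)
    if 'hand_eye' in i:
        o=ctrl.get_obs(); T=np.eye(4); T[:3,:3]=o['ee_rot']; T[:3,3]=o['tcp_pos']; T=T@np.array(i['hand_eye'])
    else:
        R=cv2.Rodrigues(np.array(i['rvec'],float))[0]; T=np.eye(4); T[:3,:3]=R.T; T[:3,3]=-R.T@np.array(i['tvec']).ravel()
    return T,f,i['cx'],i['cy']
def cloud(d,c):
    T,f,cx,cy=c; v,u=np.mgrid[:400,:640]
    P=np.stack([(u-cx)/f*d,(v-cy)/f*d,d],-1)
    return P@T[:3,:3].T+T[:3,3]
E
python3 - <<'E'
from h import *
o=ctrl.get_obs(); print(o['time_s'],o['tcp_pos'],o['ee_rot'],ctrl.grip_depth)
ims=[]
for n in ['side','top']:
    c=cam(n); p,d=ctrl.grab_frame(n); ims.append(p); np.savez('f_'+n,p=p,d=d)
    P=cloud(d,c)
    print(n,c[0][:3,3])
    for q in ['wafer','rest','wafer_box','lid','lid_press','sugar_dredger','tally_counter','tape_dispenser','wafer_left']:
        for r in ctrl.search_frame(q,n)[:3]:
            x=c[0][:3,:3]@np.array(r['xyz'])+c[0][:3,3]; print(n,q,round(r['confidence'],2),x.round(3))
cv2.imwrite('pics/a.png',cv2.resize(np.vstack(ims),None,fx=.75,fy=.75))
E
```

```text
0.0 [ 0.22514367 -0.58260668  0.1802415 ] [[ 9.32760926e-01  3.60495249e-01 -4.79894895e-04]
 [ 3.60495564e-01 -9.32760299e-01  1.08288656e-03]
 [-5.72514442e-05 -1.18307426e-03 -9.99999299e-01]] 0.0188
side [ 0.6436751  -0.60795084  1.12246055]
side rest 0.72 [ 0.478 -0.187  0.014]
side rest 0.28 [ 0.48  -0.18   0.043]
side wafer_box 0.56 [0.56  0.329 0.094]
side lid 0.86 [0.555 0.352 0.174]
side lid_press 0.79 [0.553 0.349 0.17 ]
side lid_press 0.2 [0.565 0.332 0.099]
side lid_press 0.18 [ 0.583 -0.083  0.025]
side sugar_dredger 0.8 [ 0.609 -0.02   0.107]
side tally_counter 0.61 [ 0.584 -0.08   0.025]
side tape_dispenser 0.89 [ 0.355 -0.38   0.05 ]
side wafer_left 0.65 [0.51  0.229 0.046]
top [ 0.34676682 -0.0318788   1.20856258]
top wafer 0.59 [ 0.48  -0.173  0.044]
top rest 0.83 [ 0.469 -0.171  0.007]
top wafer_box 0.8 [0.566 0.321 0.074]
top lid 0.56 [0.551 0.351 0.173]
top lid_press 0.77 [0.552 0.345 0.172]
top sugar_dredger 0.97 [ 0.6   -0.002  0.107]
top tally_counter 0.49 [ 0.581 -0.081  0.027]
top tape_dispenser 0.85 [ 0.357 -0.367  0.047]
top tape_dispenser 0.15 [ 0.583 -0.081  0.027]
top wafer_left 0.64 [0.501 0.22  0.043]
```

View pics/a.png

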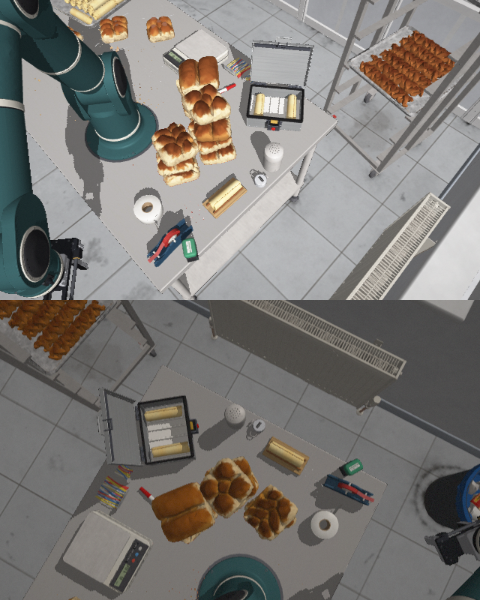

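```bash
python3 - <<'E'
from h import *
for n in ['side','top']:
    c=cam(n); p,d=ctrl.grab_frame(n); P=cloud(d,c)
    for q in ['wafer','rest','wafer_box','lid','wafer_left']:
        for r in ctrl.masks_of(q,n)[:2]:
            m=r['region']&(d>0); Q=P[m]
            if len(Q)<20: continue
            if q=='lid':
                ce=np.median(Q,0); Q=Q[np.linalg.norm(Q-ce,axis=1)<.2]; ce=Q.mean(0)
                nn=np.linalg.svd(Q-ce,full_matrices=False)[2][2]; print(n,q,'normal',nn.round(3),Q.min(0).round(3),Q.max(0).round(3)); continue
            if q in('wafer','rest'): Q=Q[(Q[:,2]>(.02 if q=='wafer' else 0.004))&(Q[:,2]<.06)]
            if q=='wafer_left': Q=Q[(Q[:,2]>.025)&(Q[:,2]<.06)]
            if q=='wafer_box': Q=Q[(Q[:,2]>.06)&(Q[:,2]<.075)]
            if len(Q)<10: continue
            R=cv2.minAreaRect((Q[:,:2]*1000).astype(np.float32))
            print(n,q,round(r['confidence'],2),len(Q),np.round(R[0],1),np.round(R[1],1),round(R[2],1),'z',np.percentile(Q[:,2],[2,50,98]).round(3), 'corners',cv2.boxPoints(R).round(0).tolist())
    # obstacles heights
    if n=='top':
        m=(d>0)&(P[...,2]>.02)&(P[...,0]>.2)&(P[...,0]<.9)&(abs(P[...,1])<.6)
        for x in np.arange(.2,.9,.05):
            print(round(x,2),[int(1000*np.percentile(P[...,2][k],98)) if (k:=m&(abs(P[...,0]-x-.025)<.025)&(abs(P[...,1]-y-.025)<.025)).sum()>3 else 0 for y in np.arange(-.5,.55,.05)])
E
```

```text
side wafer 0.81 659 [ 482.3 -170.6] [127.1  38.2] 57.4 z [0.03  0.045 0.051] corners [[432.0, -214.0], [464.0, -234.0], [533.0, -127.0], [500.0, -107.0]]
side rest 0.76 842 [ 477.1 -171.8] [150.2  76.1] 57.8 z [0.007 0.012 0.025] corners [[405.0, -215.0], [469.0, -256.0], [549.0, -128.0], [485.0, -88.0]]
side wafer_box 0.71 681 [570.4 230.6] [213.4 203.7] 7.4 z [0.06  0.07  0.075] corners [[451.0, 318.0], [478.0, 116.0], [689.0, 143.0], [663.0, 345.0]]
side lid normal [-0.128  0.97  -0.205] [ 0.443  0.301 -0.002] [0.667 0.399 0.271]
side wafer_left 0.77 337 [506.1 230.4] [ 36.  115.1] 7.2 z [0.034 0.044 0.05 ] corners [[481.0, 285.0], [495.0, 171.0], [531.0, 176.0], [517.0, 290.0]]
top wafer 0.63 660 [ 480.4 -172.3] [126.3  36.5] 58.2 z [0.033 0.043 0.049] corners [[432.0, -216.0], [463.0, -236.0], [529.0, -128.0], [498.0, -109.0]]
top rest 0.65 722 [ 476.5 -173.2] [147.3  72.3] 58.3 z [0.005 0.01  0.018] corners [[407.0, -217.0], [469.0, -255.0], [546.0, -129.0], [484.0, -91.0]]
top wafer_box 0.84 1105 [569.6 228.6] [215.5 199.5] 7.5 z [0.062 0.07  0.075] corners [[450.0, 313.0], [4
[... 857 characters left out ...]
 0, 0, 247, 246, 0, 0, 0]
0.45 [0, 0, 81, 0, 0, 51, 48, 47, 0, 195, 190, 0, 76, 71, 71, 71, 247, 248, 0, 0, 0]
0.5 [0, 0, 0, 0, 0, 0, 46, 46, 0, 0, 0, 0, 77, 75, 47, 45, 248, 264, 0, 0, 0]
0.55 [0, 0, 0, 0, 0, 0, 0, 28, 29, 117, 116, 0, 74, 77, 0, 0, 250, 263, 0, 0, 0]
0.6 [0, 0, 0, 0, 0, 0, 0, 0, 28, 117, 117, 0, 62, 77, 49, 47, 138, 248, 0, 0, 0]
0.65 [0, 0, 0, 0, 0, 0, 0, 0, 0, 0, 0, 0, 0, 77, 72, 72, 157, 247, 0, 0, 0]
0.7 [0, 0, 0, 0, 0, 0, 0, 0, 0, 0, 0, 0, 0, 0, 0, 0, 0, 0, 0, 0, 0]
0.75 [0, 0, 0, 0, 0, 0, 0, 0, 0, 0, 0, 0, 0, 0, 0, 0, 0, 0, 0, 0, 0]
0.8 [0, 0, 0, 0, 0, 0, 0, 0, 0, 0, 0, 0, 0, 0, 0, 0, 0, 0, 0, 0, 0]
0.85 [0, 0, 0, 0, 0, 0, 0, 0, 0, 0, 0, 0, 0, 0, 0, 0, 0, 0, 0, 0, 0]
```

```bash
python3 - <<'E'
from h import *
a=np.radians(58); ex=np.array([np.cos(a),np.sin(a)]); ey=np.array([np.sin(a),-np.cos(a)])
for n in ['side','top']:
    c=cam(n); d=np.load('f_%s.npz'%n)['d']; P=cloud(d,c)[d>0]
    r=P[:,:2]-[.481,-.1715]; u=r@ex; v=r@ey
    m=(P[:,2]>.1)&(P[:,2]<.35)&(abs(u)<.12)&(abs(v)<.2)&(P[:,0]>.2)
    for lo in np.arange(-.12,.12,.02):
        k=m&(u>=lo)&(u<lo+.02)
        if k.any(): 
            neg=k&(v<0);print(n,round(lo,2),'v<0 max',v[neg].max().round(3) if neg.any() else None,'z',P[neg,2].max().round(3) if neg.any() else None)
    if n=='top':
        cb=np.array([.569,.238]); b=np.radians(97.4); bx=np.array([np.cos(b),np.sin(b)]);by=np.array([-bx[1],bx[0]])
        for n2 in ['side','top']:
            d=np.load('f_%s.npz'%n2)['d']; Q=cloud(d,cam(n2))[d>0]; r=Q[:,:2]-cb; u=r@bx; v=r@by
            k=(abs(v)<.2)&(u<.3)&(u>-.25)&(Q[:,2]>.055)&(Q[:,2]<.09)
            for name,kk in [('lock mid',k&(abs(v)<.02)),('front y.05',k&(abs(abs(v)-.07)<.02))]:
                h=np.histogram(u[kk],bins=np.arange(-.14,.14,.005)); print(n2,name,[(round(e*1000),int(q)) for q,e in zip(h[0],h[1]) if q])
            kk=k&(u>-.05)&(u<.05); h=np.histogram(v[kk],bins=np.arange(-.13,.13,.004)); print([(round(e*1000),int(q)) for q,e in zip(h[0],h[1]) if q])
            L=Q[(abs(v)<.09)&(u>.07)&(u<.16)&(Q[:,2]>.1)&(Q[:,2]<.27)]; ul=(L[:,:2]-cb)@bx
            print('lid u vs z fit',np.polyfit(L[:,2],ul,1), 'top z',L[:,2].max())
E
```

```text
side -0.12 v<0 max -0.145 z 0.197
side -0.1 v<0 max -0.138 z 0.213
side -0.08 v<0 max -0.134 z 0.223
side -0.06 v<0 max -0.123 z 0.223
side -0.04 v<0 max -0.122 z 0.225
side -0.02 v<0 max -0.125 z 0.225
side 0.0 v<0 max -0.127 z 0.209
side 0.02 v<0 max -0.14 z 0.204
side 0.04 v<0 max -0.134 z 0.286
side 0.06 v<0 max -0.113 z 0.299
side 0.08 v<0 max -0.1 z 0.296
side 0.1 v<0 max -0.095 z 0.288
top -0.12 v<0 max -0.145 z 0.198
top -0.1 v<0 max -0.139 z 0.211
top -0.08 v<0 max -0.135 z 0.22
top -0.06 v<0 max -0.123 z 0.224
top -0.04 v<0 max -0.124 z 0.225
top -0.02 v<0 max -0.125 z 0.222
top 0.0 v<0 max -0.126 z 0.208
top 0.02 v<0 max -0.141 z 0.258
top 0.04 v<0 max -0.134 z 0.282
top 0.06 v<0 max -0.112 z 0.296
top 0.08 v<0 max -0.102 z 0.294
top 0.1 v<0 max -0.096 z 0.288
side lock mid [(-115, 1), (-110, 23), (-105, 7), (-100, 17), (-95, 30), (-90, 33), (-85, 30), (-80, 8), (65, 4), (70, 37), (75, 20), (80, 1), (85, 14), (90, 29), (95, 7)]
side front y.05 [(-95, 1), (-90, 53), (-85, 91), (-80, 24), (65, 5), (70, 82), (75, 82), (80, 41), (85, 30), (90, 68), (95, 10)]
[(-110, 13), (-106, 37), (-102, 25), (98, 26), (102, 36), (106, 12)]
lid u vs z fit [0.20593193 0.07744489] top z 0.2695199605574511
top lock mid [(-110, 16), (-105, 6), (-100, 16), (-95, 27), (-90, 33), (-85, 32), (-80, 16), (65, 2), (70, 34), (75, 17), (85, 26), (90, 30)]
top front y.05 [(-90, 57), (-85, 64), (-80, 32), (65, 3), (70, 77), (75, 80), (80, 62), (85, 54), (90, 59)]
[(-110, 7), (-106, 47), (-102, 84), (-98, 1), (98, 18), (102, 68), (106, 43)]
lid u vs z fit [0.19928582 0.07750711] top z 0.2678568460664995
```

>>> move_arm([
  [32.3,-24.3,0,0,0,0],
  [32.3,-24.3,0,0,0,0],
  [32.3,-24.3,0,0,0,0],
  [32.3,-24.3,0,0,0,0],
  [32.3,-24.3,0,0,0,0],
  [32.3,-24.3,0,0,0,0],
  [32.3,-24.3,0,0,0,0],
  [32.3,-24.3,0,0,0,0],
  [32.3,-24.3,0,0,0,0],
  [32.3,-24.3,0,0,0,0],
  [32.3,-24.3,0,0,0,0],
  [32.3,-24.3,0,0,0,0],
], claw=70, grip_force=5)

```text
time_s: 2.8
tcp_pos: [0.4824, -0.1698, 0.1811]
ee_rot: [[0.933, 0.36, 0.0], [0.36, -0.933, -0.0], [0.0, 0.0, -1.0]]
force: [0.5, -0.9, 0.4]
grip_width: 0.0702
grasp_force: 0.0
```

>>> move_arm([
  [0,0,0,0,0,-7.4],
  [0,0,0,0,0,-7.4],
  [0,0,0,0,0,-7.4],
  [0,0,0,0,0,-7.4],
  [0,0,0,0,0,-7.4],
  [0,0,0,0,0,0],
  [0,0,0,0,0,0],
])

```text
time_s: 3.5
tcp_pos: [0.4817, -0.1713, 0.1808]
ee_rot: [[0.532, 0.847, -0.0], [0.847, -0.532, 0.0], [0.0, -0.0, -1.0]]
force: [-0.6, -0.6, 0.8]
grip_width: 0.0701
grasp_force: 0.0
```

```bash
cat > w.py <<'E'
from h import *
import sys
o=ctrl.get_obs(); c=cam('wrist'); p,d=ctrl.grab_frame('wrist'); P=cloud(d,c)
print(o['time_s'],o['tcp_pos'].round(4),o['joint_positions'].round(2),np.degrees(np.arctan2(o['ee_rot'][1,0],o['ee_rot'][0,0])).round(2),o['force'].round(1))
cv2.imwrite(sys.argv[1],p); np.savez('f_wrist',p=p,d=d,P=P)
for q in sys.argv[2:]:
    for r in ctrl.masks_of(q,'wrist')[:3]:
        m=r['region']&(d>0); Q=P[m]; Q=Q[(Q[:,2]>.034)&(Q[:,2]<.06)] if 'wafer' in q and q!='wafer_box' else Q
        if len(Q)<10: continue
        R=cv2.minAreaRect((Q[:,:2]*1000).astype(np.float32)); print(q,round(r['confidence'],2),len(Q),np.round(R[0],1),np.round(R[1],1),round(R[2],1),'z98',np.percentile(Q[:,2],98).round(4),cv2.boxPoints(R).round(0).tolist())
E
python3 w.py pics/w1.png wafer rest
```

```text
3.5 [ 0.4817 -0.1713  0.1808] [ 0.61  0.23 -0.37  1.88  0.1   1.04 -0.37] 57.89 [-0.6 -0.6  0.8]
wafer 0.65 3397 [ 477.5 -169.4] [127.3  36.2] 59.4 z98 0.0465 [[429.0, -215.0], [461.0, -233.0], [525.0, -124.0], [494.0, -105.0]]
rest 0.82 3875 [ 474.5 -170.7] [149.4  76.1] 59.2 z98 0.016 [[404.0, -215.0], [469.0, -254.0], [545.0, -126.0], [480.0, -87.0]]
```

View pics/w1.png

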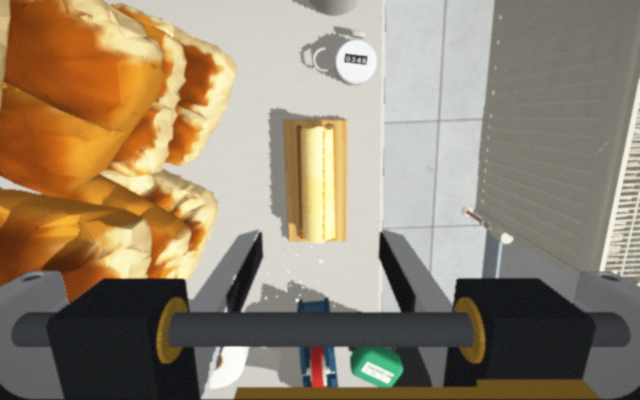

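>>> move_arm([
  [0,-1.5,20,0,0,-0.5],
  [0,0,25,0,0,0],
  [0,0,25,0,0,0],
  [0,0,25,0,0,0],
  [0,0,25,0,0,0],
  [0,0,20,0,0,0],
  [0,0,15,0,0,0],
  [0,0,10,0,0,0],
  [0,0,0,0,0,0],
  [0,0,0,0,0,0],
])

```text
time_s: 4.65
tcp_pos: [0.4807, -0.1705, 0.0163]
ee_rot: [[0.521, 0.854, 0.0], [0.854, -0.521, -0.0], [0.0, 0.0, -1.0]]
force: [0.6, 0.5, 0.4]
grip_width: 0.0703
grasp_force: 0.0
```

>>> move_arm([
  [0,0,0,0,0,0],
  [0,0,0,0,0,0],
  [0,0,0,0,0,0],
  [0,0,0,0,0,0],
  [0,0,0,0,0,0],
  [0,0,0,0,0,0],
  [0,0,0,0,0,0],
  [0,0,0,0,0,0],
], claw=30, grip_force=5)

```text
time_s: 5.45
tcp_pos: [0.4804, -0.1704, 0.0158]
ee_rot: [[0.52, 0.854, -0.0], [0.854, -0.52, 0.0], [0.0, -0.0, -1.0]]
force: [-0.6, -0.1, 0.1]
grip_width: 0.03
grasp_force: 0.1
```

```bash
python3 w.py pics/w2.png wafer
```

```text
5.45 [ 0.4804 -0.1704  0.0158] [ 0.55  0.47 -0.32  2.01  0.22  0.69 -0.46] 58.64 [-0.6 -0.1  0.1]
```

View pics/w2.png

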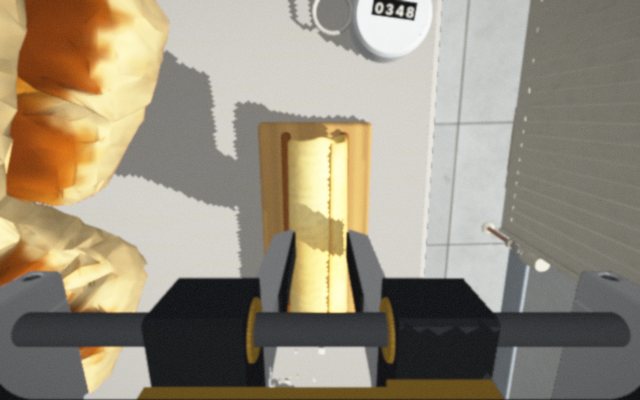

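```bash
python3 - <<'E'
from h import *
P=np.load('f_wrist.npz')['P'];o=ctrl.get_obs();R=o['ee_rot'];t=o['tcp_pos']
for r in [140,160,190,220,250,280,300]:
    print(r,[(c,((P[r,c]-t)@R*1000).round(0).astype(int).tolist(),int(P[r,c,2]*1000)) for c in [270,285,292,305,320,335,345,355]])
print(o['grip_width'],o['grasp_force'])
E
```

```text
140 [(270, [60, -33, 6], 9), (285, [60, -23, 0], 15), (292, [62, -17, -20], 36), (305, [60, -11, 6], 9), (320, [62, -1, -27], 42), (335, [60, 8, 0], 15), (345, [61, 13, -16], 31), (355, [60, 21, 6], 9)]
160 [(270, [47, -34, 6], 9), (285, [47, -23, 0], 15), (292, [50, -17, -20], 36), (305, [51, -9, -26], 41), (320, [51, -1, -28], 43), (335, [51, 7, -27], 42), (345, [50, 13, -17], 33), (355, [47, 22, 6], 9)]
190 [(270, [26, -35, 7], 8), (285, [28, -24, 1], 15), (292, [33, -17, -21], 36), (305, [34, -9, -28], 43), (320, [34, -1, -27], 42), (335, [34, 7, -27], 42), (345, [32, 14, -19], 34), (355, [26, 22, 7], 9)]
220 [(270, [5, -36, 7], 9), (285, [7, -25, 1], 14), (292, [14, -18, -21], 36), (305, [17, -10, -28], 44), (320, [17, -1, -29], 44), (335, [17, 8, -27], 43), (345, [13, 14, -18], 33), (355, [6, 23, 5], 10)]
250 [(270, [9, -26, -54], 69), (285, [10, -18, -55], 70), (292, [6, -16, -46], 62), (305, [-2, -10, -28], 43), (320, [-2, -1, -29], 44), (335, [-3, 8, -26], 42), (345, [-6, 15, -18], 33), (355, [10, 17, -55], 71)]
280 [(270, [9, -22, -84], 99), (285, [8, -16, -82], 97), (292, [-25, -19, -22], 37), (305, [-22, -10, -28], 43), (320, [-21, -1, -29], 45), (335, [-22, 8, -27], 43), (345, [-26, 15, -19], 35), (355, [6, 14, -78], 94)]
300 [(270, [9, -19, -99], 114), (285, [-1, -16, -83], 98), (292, [-40, -19, -21], 36), (305, [-35, -10, -29], 45), (320, [-34, -1, -31], 46), (335, [-35, 8, -28], 43), (345, [-41, 15, -18], 34), (355, [-2, 14, -80], 95)]
0.030315985474584445 0.1267370057757944
```

```bash
python3 - <<'E'
from h import *
P=np.load('f_wrist.npz')['P'];o=ctrl.get_obs();R=o['ee_rot'];t=o['tcp_pos'];L=(P-t)@R*1000
for r in range(226,262,3):
    print(r,[(c,L[r,c].round(0).astype(int).tolist()) for c in [276,280,284,288,291,294,350,354,358,362,366]])
i=ctrl.camera_info('wrist');print(np.array(i['hand_eye']).round(3))
print([x for x in dir(ctrl) if x[0]!='_'])
E
```

```text
226 [(276, [1, -32, 7]), (280, [1, -29, 6]), (284, [3, -25, 1]), (288, [3, -23, 0]), (291, [10, -19, -20]), (294, [11, -16, -23]), (350, [1, 20, 6]), (354, [1, 22, 5]), (358, [1, 25, 7]), (362, [1, 28, 6]), (366, [1, 31, 7])]
229 [(276, [-1, -31, 5]), (280, [-1, -29, 6]), (284, [0, -26, 2]), (288, [1, -23, 1]), (291, [10, -18, -24]), (294, [10, -16, -24]), (350, [10, 17, -24]), (354, [-2, 23, 7]), (358, [-1, 25, 7]), (362, [-1, 28, 5]), (366, [-2, 31, 8])]
232 [(276, [-3, -32, 6]), (280, [-3, -29, 6]), (284, [10, -22, -28]), (288, [10, -20, -29]), (291, [10, -18, -29]), (294, [8, -16, -26]), (350, [10, 16, -29]), (354, [10, 19, -29]), (358, [10, 21, -29]), (362, [-4, 28, 7]), (366, [-4, 31, 7])]
235 [(276, [10, -26, -34]), (280, [10, -24, -34]), (284, [10, -21, -33]), (288, [10, -19, -34]), (291, [9, -17, -33]), (294, [8, -16, -30]), (350, [10, 16, -34]), (354, [10, 18, -33]), (358, [9, 21, -33]), (362, [10, 23, -34]), (366, [10, 25, -33])]
238 [(276, [10, -25, -38]), (280, [10, -23, -38]), (284, [10, -21, -39]), (288, [9, -19, -37]), (291, [9, -17, -36]), (294, [8, -16, -34]), (350,
[... 1370 characters left out ...]
(280, [10, -20, -62]), (284, [10, -18, -62]), (288, [8, -17, -57]), (291, [6, -16, -52]), (294, [-2, -16, -35]), (350, [6, 14, -53]), (354, [8, 16, -58]), (358, [9, 17, -61]), (362, [10, 19, -62]), (366, [10, 21, -62])]
259 [(276, [9, -22, -64]), (280, [10, -20, -65]), (284, [10, -18, -64]), (288, [8, -16, -62]), (291, [5, -16, -54]), (294, [-3, -16, -38]), (350, [5, 14, -54]), (354, [8, 15, -62]), (358, [10, 17, -65]), (362, [10, 19, -65]), (366, [10, 21, -65])]
[[ 0.001 -0.966 -0.259  0.075]
 [ 1.     0.001 -0.001 -0.001]
 [ 0.001 -0.259  0.966 -0.203]
 [ 0.     0.     0.     1.   ]]
['IKError', 'camera_info', 'finish_job', 'get_obs', 'grab_frame', 'grip_depth', 'masks_of', 'search_frame']
```

>>> move_arm([
  [0,0,0,0,0,0],
  [0,0,0,0,0,0],
  [0,0,0,0,0,0],
  [0,0,0,0,0,0],
  [0,0,0,0,0,0],
  [0,0,6,0,0,0],
  [0,0,6,0,0,0],
  [0,0,5,0,0,0],
  [0,0,3,0,0,0],
  [0,0,0,0,0,0],
  [0,0,0,0,0,0],
], claw=70)

```text
time_s: 6.65
tcp_pos: [0.4804, -0.1704, -0.0042]
ee_rot: [[0.521, 0.854, -0.0], [0.854, -0.521, 0.0], [0.0, -0.0, -1.0]]
force: [0.3, 0.4, -0.0]
grip_width: 0.0697
grasp_force: 0.0
```

```bash
python3 w.py pics/w3.png wafer; python3 - <<'E'
from h import *
P=np.load('f_wrist.npz')['P'];o=ctrl.get_obs();R=o['ee_rot'];t=o['tcp_pos'];L=(P-t)@R*1000
for r in range(214,250,3):
    print(r,[(c,L[r,c].round(0).astype(int).tolist()) for c in [235,245,250,255,260,318,375,380,385,390,400]])
E
```

```text
6.65 [ 0.4804 -0.1704 -0.0042] [ 0.54  0.5  -0.31  2.02  0.24  0.65 -0.48] 58.63 [ 0.3  0.4 -0. ]
wafer 0.86 11080 [ 477.9 -169.7] [128.5  35. ] 58.4 z98 0.0461 [[429.0, -215.0], [459.0, -234.0], [526.0, -124.0], [497.0, -106.0]]
214 [(235, [12, -57, -3]), (245, [13, -50, -3]), (250, [12, -47, -3]), (255, [12, -44, -3]), (260, [16, -38, -14]), (318, [27, -2, -48]), (375, [13, 35, -3]), (380, [13, 38, -3]), (385, [13, 41, -3]), (390, [13, 44, -5]), (400, [13, 51, -4])]
217 [(235, [11, -57, -3]), (245, [10, -51, -2]), (250, [10, -47, -3]), (255, [11, -44, -4]), (260, [14, -38, -14]), (318, [26, -2, -49]), (375, [11, 35, -5]), (380, [10, 38, -2]), (385, [10, 42, -2]), (390, [11, 45, -3]), (400, [11, 51, -3])]
220 [(235, [8, -57, -3]), (245, [8, -51, -3]), (250, [9, -47, -4]), (255, [9, -44, -4]), (260, [12, -39, -14]), (318, [23, -2, -47]), (375, [8, 35, -3]), (380, [9, 38, -4]), (385, [9, 41, -3]), (390, [8, 45, -3]), (400, [9, 51, -4])]
223 [(235, [6, -57, -3]), (245, [6, -51, -4]), (250, [7, -47, -4]), (255, [6, -44, -3]), (260, [10, -39, -13]), (318, [22, -2, -49]), (375, [6, 35, -3
[... 1320 characters left out ...]
 -41, -43]), (250, [10, -39, -43]), (255, [8, -37, -39]), (260, [5, -36, -30]), (318, [12, -2, -48]), (375, [-7, 36, -2]), (380, [4, 34, -27]), (385, [8, 35, -38]), (390, [10, 36, -43]), (400, [10, 42, -42])]
244 [(235, [9, -46, -45]), (245, [10, -40, -47]), (250, [10, -38, -47]), (255, [8, -36, -42]), (260, [3, -36, -32]), (318, [10, -2, -48]), (375, [-8, 36, -4]), (380, [2, 34, -28]), (385, [7, 34, -41]), (390, [10, 36, -47]), (400, [10, 41, -47])]
247 [(235, [10, -45, -51]), (245, [10, -39, -51]), (250, [10, -37, -50]), (255, [7, -36, -45]), (260, [1, -36, -31]), (318, [9, -2, -48]), (375, [-11, 36, -3]), (380, [1, 34, -30]), (385, [6, 34, -42]), (390, [9, 35, -48]), (400, [10, 40, -51])]
```

View pics/w3.png

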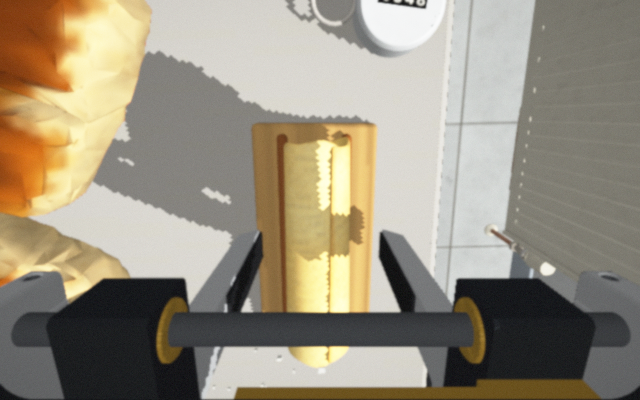

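>>> move_arm([
  [0,-1.5,4,0,0,0],
  [0,0,4,0,0,0],
  [0,0,0,0,0,0],
  [0,0,0,0,0,0],
])

```text
time_s: 7.15
tcp_pos: [0.4791, -0.1695, -0.0123]
ee_rot: [[0.52, 0.854, -0.0], [0.854, -0.52, 0.0], [-0.0, -0.0, -1.0]]
force: [-1.0, -1.1, 0.0]
grip_width: 0.0702
grasp_force: 0.0
```

>>> move_arm([
  [0,0,0,0,0,0],
  [0,0,0,0,0,0],
  [0,0,0,0,0,0],
  [0,0,0,0,0,0],
  [0,0,0,0,0,0],
  [0,0,0,0,0,0],
  [0,0,0,0,0,0],
  [0,0,0,0,0,0],
], claw=34, grip_force=5)

```text
time_s: 7.95
tcp_pos: [0.4776, -0.1688, -0.0124]
ee_rot: [[0.52, 0.854, -0.003], [0.854, -0.52, 0.001], [-0.001, -0.003, -1.0]]
force: [-9.5, 5.9, 8.8]
grip_width: 0.044
grasp_force: 5.0
```

>>> move_arm([
  [0,1.5,0,0,0,0],
  [0,0,0,0,0,0],
  [0,0,0,0,0,0],
], claw=50)

```text
time_s: 8.25
tcp_pos: [0.4802, -0.1704, -0.0123]
ee_rot: [[0.521, 0.854, -0.0], [0.854, -0.521, 0.0], [-0.0, -0.0, -1.0]]
force: [-1.3, 1.6, -2.4]
grip_width: 0.0497
grasp_force: 1.1
```

```bash
python3 w.py pics/w4.png wafer rest;  python3 - <<'E'
from h import *
P=np.load('f_wrist.npz')['P'];o=ctrl.get_obs();print(o['grip_width']);R=o['ee_rot'];t=o['tcp_pos'];L=(P-t)@R*1000
for r in (180,226,236,242,250,270):
    print(r,[(c,L[r,c].round(0).astype(int).tolist()) for c in [255,262,268,274,280,286,292,318,345,351,357,363,369,375,382]])
E
```

```text
8.25 [ 0.4802 -0.1704 -0.0123] [ 0.53  0.51 -0.3   2.02  0.25  0.64 -0.49] 58.63 [-1.3  1.6 -2.4]
wafer 0.9 12153 [ 478.5 -170.2] [127.9  36.1] 58.2 z98 0.0463 [[429.0, -215.0], [460.0, -234.0], [528.0, -125.0], [497.0, -106.0]]
rest 0.62 9555 [ 474.6 -171.4] [150.   74.1] 58.8 z98 0.0158 [[404.0, -216.0], [467.0, -255.0], [545.0, -126.0], [482.0, -88.0]]
0.05022943221247447
180 [(255, [39, -39, -21]), (262, [39, -35, -22]), (268, [39, -31, -22]), (274, [39, -27, -23]), (280, [40, -23, -27]), (286, [44, -18, -48]), (292, [45, -14, -51]), (318, [46, -2, -55]), (345, [45, 11, -52]), (351, [43, 15, -43]), (357, [39, 21, -20]), (363, [39, 24, -22]), (369, [39, 27, -22]), (375, [39, 31, -22]), (382, [37, 37, -11])]
226 [(255, [10, -40, -21]), (262, [10, -36, -21]), (268, [11, -32, -21]), (274, [11, -29, -22]), (280, [13, -24, -27]), (286, [20, -18, -47]), (292, [22, -15, -53]), (318, [23, -2, -56]), (345, [21, 12, -51]), (351, [11, 18, -22]), (357, [11, 21, -22]), (363, [11, 25, -22]), (369, [11, 28, -22]), (375, [10, 32, -20]), (382, [7, 38, -12])]
236 [(255, [9, -38, -35]), (262, [10, -
[... 605 characters left out ...]
, (382, [9, 32, -42])]
250 [(255, [10, -34, -54]), (262, [9, -30, -53]), (268, [10, -27, -55]), (274, [5, -26, -44]), (280, [-2, -25, -27]), (286, [7, -19, -47]), (292, [8, -15, -52]), (318, [11, -2, -57]), (345, [9, 12, -52]), (351, [-4, 18, -23]), (357, [-4, 22, -23]), (363, [-2, 24, -29]), (369, [8, 24, -51]), (375, [10, 27, -54]), (382, [10, 30, -55])]
270 [(255, [10, -29, -76]), (262, [8, -27, -73]), (268, [4, -26, -64]), (274, [-6, -26, -46]), (280, [-15, -25, -27]), (286, [-5, -19, -48]), (292, [-3, -16, -51]), (318, [0, -2, -58]), (345, [-3, 12, -51]), (351, [-18, 18, -22]), (357, [-19, 22, -21]), (363, [-18, 26, -22]), (369, [-2, 24, -53]), (375, [7, 24, -70]), (382, [10, 26, -76])]
```

View pics/w4.png

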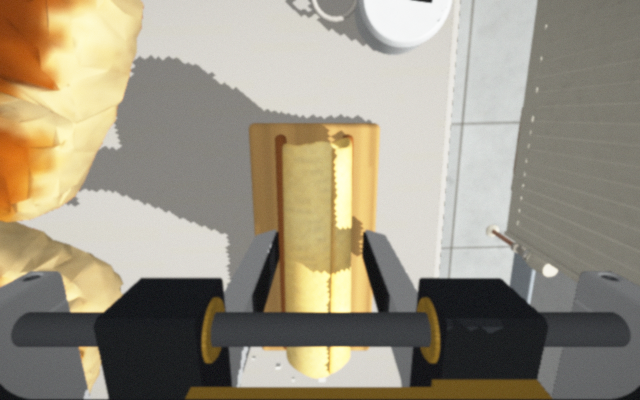

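>>> move_arm([
  [0,0,0,0,0,0],
  [0,0,0,0,0,0],
  [0,0,0,0,0,0],
  [0,0,0,0,0,0],
  [0,0,0,0,0,0],
  [0,0,0,0,0,0],
], claw=34, grip_force=4)

```text
time_s: 9.0
tcp_pos: [0.4794, -0.1699, -0.0124]
ee_rot: [[0.52, 0.854, -0.002], [0.854, -0.52, 0.001], [-0.0, -0.002, -1.0]]
force: [-7.3, 3.3, 3.2]
grip_width: 0.0474
grasp_force: 4.0
```

>>> move_arm([
  [0,0,0,0,0,0],
  [0,0,0,0,0,0],
  [0,-2,-4,0,0,0],
  [0,0,-1,0,0,0],
  [0,0,0,0,0,0],
  [0,0,0,0,0,0],
], claw=54)

```text
time_s: 9.6
tcp_pos: [0.4788, -0.1695, -0.0071]
ee_rot: [[0.521, 0.854, 0.0], [0.854, -0.521, -0.0], [0.0, 0.0, -1.0]]
force: [0.5, 0.2, -0.3]
grip_width: 0.054
grasp_force: 0.0
```

>>> move_arm([
  [0,0,0,0,0,0],
  [0,0,0,0,0,0],
  [0,0,0,0,0,0],
  [0,0,0,0,0,0],
  [0,0,0,0,0,0],
  [0,0,0,0,0,0],
], claw=34, grip_force=4)

```text
time_s: 10.2
tcp_pos: [0.4787, -0.1693, -0.0072]
ee_rot: [[0.52, 0.854, -0.0], [0.854, -0.52, 0.0], [0.0, -0.0, -1.0]]
force: [0.6, -0.2, 0.1]
grip_width: 0.0364
grasp_force: 4.0
```

>>> move_arm([
  [0,0,-3,0,0,0],
  [0,0,-6,0,0,0],
  [0,0,-10,0,0,0],
  [0,0,-15,0,0,0],
  [0,0,-20,0,0,0],
  [0,0,-20,0,0,0],
  [0,0,0,0,0,0],
  [0,0,0,0,0,0],
])

```text
time_s: 11.0
tcp_pos: [0.4789, -0.1696, 0.0674]
ee_rot: [[0.521, 0.854, 0.001], [0.854, -0.521, -0.001], [0.0, 0.001, -1.0]]
force: [0.8, 0.6, 0.2]
grip_width: 0.0363
grasp_force: 4.0
```

```bash
python3 - <<'E'
from h import *
o=ctrl.get_obs();print(o['grip_width'],o['grasp_force']);c=cam('wrist');p,d=ctrl.grab_frame('wrist');P=cloud(d,c);R=o['ee_rot'];t=o['tcp_pos'];L=(P-t)@R*1000
for r in range(100,400,20):
    print(r,[(cc,L[r,cc].round(0).astype(int).tolist()) for cc in [290,305,318,332,345]])
E
```

```text
0.03632002949390834 3.9994468144141138
100 [(290, [87, -26, 68]), (305, [87, -13, 68]), (318, [87, -3, 68]), (332, [87, 8, 68]), (345, [87, 19, 68])]
120 [(290, [71, -26, 68]), (305, [71, -14, 68]), (318, [71, -3, 68]), (332, [71, 9, 69]), (345, [71, 19, 68])]
140 [(290, [56, -25, 58]), (305, [56, -13, 57]), (318, [56, -3, 59]), (332, [56, 8, 58]), (345, [62, 13, -25])]
160 [(290, [53, -16, -44]), (305, [54, -8, -48]), (318, [54, -2, -50]), (332, [54, 5, -49]), (345, [54, 11, -47])]
180 [(290, [43, -16, -43]), (305, [44, -8, -48]), (318, [45, -2, -51]), (332, [44, 5, -49]), (345, [44, 11, -47])]
200 [(290, [32, -17, -42]), (305, [35, -8, -50]), (318, [35, -2, -51]), (332, [34, 5, -49]), (345, [34, 12, -47])]
220 [(290, [22, -17, -43]), (305, [24, -8, -50]), (318, [24, -2, -51]), (332, [24, 5, -50]), (345, [23, 12, -47])]
240 [(290, [11, -17, -43]), (305, [14, -9, -51]), (318, [14, -2, -52]), (332, [13, 5, -50]), (345, [12, 12, -48])]
260 [(290, [-1, -17, -43]), (305, [2, -9, -50]), (318, [3, -2, -52]), (332, [2, 5, -50]), (345, [1, 12, -47])]
280 [(290, [-15, -18, -41]), (305, [-9, -9, -50]), (318, [-8, -2, -52]), (332, [-9, 5, -51]), (345, [-10, 12, -49])]
300 [(290, [-27, -18, -42]), (305, [-20, -9, -52]), (318, [-20, -2, -52]), (332, [75, -1, -203]), (345, [-23, 13, -48])]
320 [(290, [28, -8, -137]), (305, [27, -4, -136]), (318, [28, -1, -137]), (332, [28, 2, -137]), (345, [28, 5, -137])]
340 [(290, [24, -8, -139]), (305, [24, -4, -139]), (318, [24, -1, -139]), (332, [24, 2, -139]), (345, [24, 5, -139])]
360 [(290, [-163, -31, 66]), (305, [-58, -9, -52]), (318, [-57, -2, -54]), (332, [-57, 6, -53]), (345, [-165, 24, 68])]
380 [(290, [-163, -29, 41]), (305, [-176, -16, 54]), (318, [-175, -3, 54]), (332, [-159, 10, 37]), (345, [-190, 25, 69])]
```

>>> move_arm([
  [0,0,-30,0,0,0],
  [0,0,-35,0,0,0],
  [0,0,-35,0,0,0],
  [0,0,-33,0,0,0],
  [20,-7,0,0,0,0],
  [39,-13.4,0,0,0,0],
  [39,-13.4,0,0,0,0],
  [39,-13.4,0,0,0,0],
  [39,-13.4,0,0,0,0],
  [39,-13.4,0,0,0,0],
  [39,-13.4,0,0,0,0],
])

```text
time_s: 12.15
tcp_pos: [0.5361, 0.0945, 0.1991]
ee_rot: [[0.521, 0.854, -0.001], [0.854, -0.521, -0.0], [-0.001, -0.001, -1.0]]
force: [1.2, 0.0, -0.6]
grip_width: 0.036
grasp_force: 4.0
```

>>> move_arm([
  [39,-13.4,0,0,0,0],
  [39,-13.4,0,0,0,0],
  [39,-13.4,0,0,0,0],
  [22,-6,0,0,0,0],
  [0,0,0,0,0,-7.8],
  [0,0,0,0,0,-7.8],
  [0,0,0,0,0,-7.8],
  [0,0,0,0,0,-7.8],
  [0,0,0,0,0,-7.6],
  [0,0,0,0,0,0],
  [0,0,0,0,0,0],
])

```text
time_s: 13.25
tcp_pos: [0.5691, 0.2355, 0.1992]
ee_rot: [[-0.125, 0.992, -0.001], [0.992, 0.125, 0.0], [0.0, -0.001, -1.0]]
force: [0.4, -0.6, -0.8]
grip_width: 0.0364
grasp_force: 4.0
```

```bash
python3 w.py pics/w5.png wafer_left wafer_box; python3 - <<'E'
from h import *
P=np.load('f_wrist.npz')['P'];print(ctrl.get_obs()['grip_width'])
b=np.radians(97.4); cb=np.array([.569,.2355]); bx=np.array([np.cos(b),np.sin(b)]);by=np.array([-bx[1],bx[0]])
for n in ['wrist','side','top']:
    if n=='wrist': Q=P.reshape(-1,3)
    else:
        c=cam(n);p,d=ctrl.grab_frame(n); Q=cloud(d,c)[d>0]
    u=(Q[:,:2]-cb)@bx; v=(Q[:,:2]-cb)@by
    k=(Q[:,2]>.055)&(Q[:,2]<.085)&(abs(v)<.13)&(abs(u)<.13)
    for nm,x,kk in [('front',u,k&(abs(v)<.09)&(abs(v)>.03)&(u<-.06)),('rear',u,k&(abs(v)<.09)&(u>.05)),('sideR',v,k&(abs(u)<.06)&(v<-.08)),('sideL',v,k&(abs(u)<.06)&(v>.08))]:
        if kk.sum()>5: print(n,nm,kk.sum(),np.percentile(x[kk],[3,50,97]).round(4),'slope',np.polyfit((v if x is u else u)[kk],x[kk],1)[0].round(4))
E
```

```text
13.25 [0.5691 0.2355 0.1992] [ 0.07  0.47 -0.7   1.6   0.32  1.19 -0.57] 97.19 [ 0.4 -0.6 -0.8]
wafer_left 0.56 2896 [503.1 227.6] [ 35.7 120.7] 8.6 z98 0.0455 [[476.0, 285.0], [494.0, 165.0], [530.0, 171.0], [512.0, 290.0]]
wafer_box 0.63 53198 [899.  402.6] [1061.5  298. ] 25.8 z98 0.2498 [[356.0, 306.0], [486.0, 38.0], [1442.0, 499.0], [1312.0, 768.0]]
0.03644182055506461
wrist front 422 [-0.0822 -0.0752 -0.0713] slope -0.0049
wrist rear 2937 [0.0758 0.0833 0.0957] slope -0.0076
wrist sideR 869 [-0.1037 -0.0993 -0.0964] slope 0.0068
wrist sideL 899 [0.1024 0.1052 0.1096] slope 0.0063
side front 253 [-0.0859 -0.081  -0.0746] slope -0.0043
side rear 455 [0.0726 0.0794 0.0971] slope 0.0033
side sideR 93 [-0.1076 -0.1039 -0.1003] slope 0.0066
side sideL 89 [0.0991 0.1028 0.1065] slope 0.0028
top front 140 [-0.086  -0.0811 -0.0746] slope -0.0181
top sideR 92 [-0.1065 -0.1019 -0.099 ] slope 0.0068
```

View pics/w5.png

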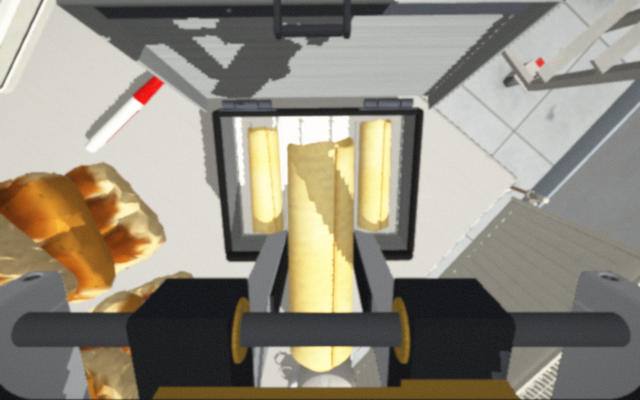

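>>> move_arm([
  [1,-0.7,20,0,0,-0.6],
  [0,0,30,0,0,0],
  [0,0,30,0,0,0],
  [0,0,30,0,0,0],
  [0,0,25,0,0,0],
  [0,0,20,0,0,0],
  [0,0,15,0,0,0],
  [0,0,12,0,0,0],
  [0,0,9,0,0,0],
  [0,0,7,0,0,0],
  [0,0,4,0,0,0],
  [0,0,0,0,0,0],
])

```text
time_s: 14.7
tcp_pos: [0.5684, 0.2366, -0.0023]
ee_rot: [[-0.14, 0.99, -0.0], [0.99, 0.14, 0.0], [0.0, -0.0, -1.0]]
force: [0.7, -0.2, 0.1]
grip_width: 0.0367
grasp_force: 4.0
```

>>> move_arm([
  [0,0,2,0,0,0],
  [0,0,1,0,0,0],
  [0,0,0,0,0,0],
  [0,0,0,0,0,0],
])

```text
time_s: 15.1
tcp_pos: [0.5685, 0.2366, -0.005]
ee_rot: [[-0.14, 0.99, 0.0], [0.99, 0.14, 0.0], [0.0, 0.0, -1.0]]
force: [0.6, 0.0, -0.7]
grip_width: 0.0367
grasp_force: 4.0
```

>>> move_arm([
  [0,0,1,0,0,0],
  [0,0,1,0,0,0],
  [0,0,0,0,0,0],
  [0,0,0,0,0,0],
])

```text
time_s: 15.5
tcp_pos: [0.5683, 0.2366, -0.0071]
ee_rot: [[-0.14, 0.99, -0.0], [0.99, 0.14, 0.0], [0.0, -0.0, -1.0]]
force: [-0.0, -0.5, 0.9]
grip_width: 0.0367
grasp_force: 4.0
```

>>> move_arm([
  [0,0,0,0,0,0],
  [0,0,0,0,0,0],
  [0,0,0,0,0,0],
  [0,0,0,0,0,0],
  [0,0,-2,0,0,0],
  [0,0,-5,0,0,0],
  [0,0,-10,0,0,0],
  [0,0,-20,0,0,0],
  [0,0,-30,0,0,0],
  [0,0,-30,0,0,0],
  [0,0,-30,0,0,0],
  [0,0,0,0,0,0],
], claw=48)

```text
time_s: 16.7
tcp_pos: [0.5702, 0.2378, 0.1246]
ee_rot: [[-0.14, 0.99, 0.006], [0.99, 0.14, 0.002], [0.001, 0.006, -1.0]]
force: [0.9, -0.4, 0.3]
grip_width: 0.0481
grasp_force: 0.0
```

```bash
python3 w.py pics/w6.png wafer wafer_left
```

```text
16.7 [0.5702 0.2378 0.1246] [ 0.05  0.54 -0.68  1.67  0.38  1.05 -0.61] 98.04 [ 0.9 -0.4  0.3]
wafer 0.58 4700 [566.9 236.4] [ 34.8 128.1] 8.5 z98 0.0464 [[540.0, 297.0], [559.0, 170.0], [594.0, 176.0], [575.0, 302.0]]
wafer_left 0.73 3924 [503.7 227.7] [ 34.5 122.3] 6.8 z98 0.0453 [[479.0, 286.0], [494.0, 165.0], [528.0, 169.0], [514.0, 290.0]]
```

View pics/w6.png

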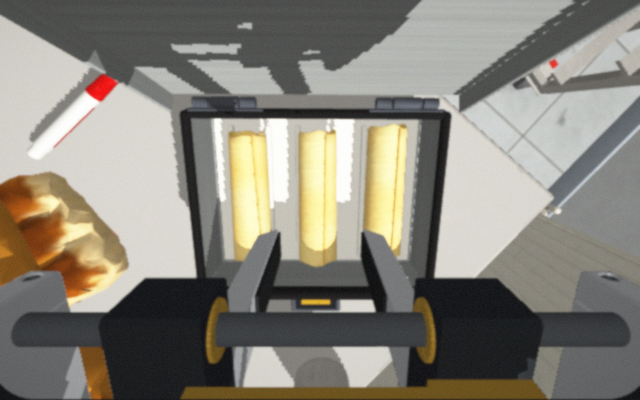

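>>> move_arm([
  [0,0,-35,0,0,0],
  [0,0,-40,0,0,0],
  [0,0,-40,0,0,0],
  [0,0,-40,0,0,0],
  [0,0,-10,0,0,0],
  [30,0,0,0,0,0],
  [35,0,0,0,0,0],
  [35,0,0,0,0,0],
  [35,0,0,0,0,0],
  [33,0,0,0,0,0],
  [0,0,0,0,0,0],
  [0,0,0,0,0,0],
], claw=0)

```text
time_s: 18.05
tcp_pos: [0.5444, 0.4032, 0.2833]
ee_rot: [[-0.141, 0.99, -0.002], [0.99, 0.141, -0.001], [-0.001, -0.002, -1.0]]
force: [0.7, -0.3, 0.4]
grip_width: 0.0004
grasp_force: 0.0
```

```bash
python3 w.py pics/w7.png; python3 - <<'E'
from h import *
o=ctrl.get_obs();print(o['grip_width']);R=o['ee_rot'];t=o['tcp_pos']
P=np.load('f_wrist.npz')['P'];L=(P-t)@R*1000
for r in range(215,262,6):
    print(r,[(c,L[r,c].round(0).astype(int).tolist()) for c in [290,300,310,320,330,340]])
cb=np.array([.5685,.236]);b=np.radians(97.8);bx=np.array([np.cos(b),np.sin(b)]);by=np.array([-bx[1],bx[0]])
print('tcp u',(t[:2]-cb)@bx)
for n in ['side','top']:
    c=cam(n);p,d=ctrl.grab_frame(n);cv2.imwrite('pics/%s7.png'%n,p);Q=cloud(d,c)[d>0];u=(Q[:,:2]-cb)@bx;v=(Q[:,:2]-cb)@by
    k=(abs(v)<.1)&(u>.06)&(u<.15)&(Q[:,2]>.09)&(Q[:,2]<.24)
    print(n,'lid',np.polyfit(Q[k,2],u[k],1),k.sum())
    k=(abs(v)<.12)&(u>.15)&(u<.3)&(Q[:,2]>.02)&(Q[:,2]<.25); print('behind',k.sum(),Q[k].max(0) if k.any() else '')
E
```

```text
18.05 [0.5444 0.4032 0.2833] [-0.21  0.54 -0.73  1.31  0.36  1.42 -0.79] 98.11 [ 0.7 -0.3  0.4]
0.0005497086353300785
215 [(290, [-77, -50, 284]), (300, [-77, -34, 284]), (310, [-77, -18, 284]), (320, [-78, -2, 286]), (330, [-77, 14, 284]), (340, [-77, 30, 285])]
221 [(290, [-87, -50, 285]), (300, [-87, -34, 284]), (310, [-87, -18, 284]), (320, [-87, -2, 285]), (330, [-87, 14, 284]), (340, [-87, 30, 285])]
227 [(290, [-87, -47, 255]), (300, [-87, -32, 255]), (310, [-87, -17, 256]), (320, [-87, -2, 256]), (330, [-87, 13, 255]), (340, [-87, 28, 255])]
233 [(290, [-53, -36, 139]), (300, [-53, -24, 140]), (310, [11, -7, -30]), (320, [10, -1, -26]), (330, [11, 5, -31]), (340, [-54, 21, 143])]
239 [(290, [77, -1, -203]), (300, [12, -12, -40]), (310, [11, -7, -39]), (320, [9, -1, -34]), (330, [11, 4, -39]), (340, [11, 10, -39])]
245 [(290, [-34, -28, 59]), (300, [11, -12, -48]), (310, [11, -6, -47]), (320, [10, -1, -44]), (330, [11, 4, -48]), (340, [11, 9, -48])]
251 [(290, [-27, -25, 31]), (300, [11, -11, -54]), (310, [11, -6, -54]), (320, [10, -1, -52]), (330, [11, 4, -55]), (340, [11, 9, -54])]
257 [(290, [-27, -24, 19]), (300, [11, -11, -62]), (310, [11, -6, -62]), (320, [10, -1, -59]), (330, [12, 4, -63]), (340, [12, 8, -63])]
tcp u 0.1679067454287108
side lid [0.22844649 0.07581326] 3267
behind 0 
top lid [0.22181363 0.07566427] 2044
behind 0
```

View pics/side7.png

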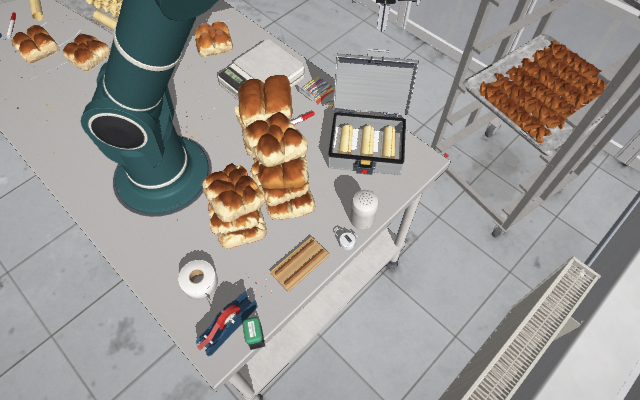

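>>> move_arm([
  [0,0,20,0,0,0],
  [0,0,30,0,0,0],
  [0,0,30,0,0,0],
  [0,0,20,0,0,0],
  [-8,0,0,0,0,0],
  [-8,0,0,0,0,0],
  [-8,0,0,0,0,0],
  [-8,0,0,0,0,0],
  [-8,0,0,0,0,0],
  [0,0,0,0,0,0],
])

```text
time_s: 19.2
tcp_pos: [0.5513, 0.3618, 0.1853]
ee_rot: [[-0.138, 0.99, 0.001], [0.99, 0.138, -0.0], [-0.001, 0.001, -1.0]]
force: [0.8, -0.6, 0.4]
grip_width: 0.0003
grasp_force: 0.0
```

>>> move_arm([
  [-6,0,0,0,0,0],
  [-6,0,0,0,0,0],
  [-6,0,0,0,0,0],
  [-6,0,0,0,0,0],
  [-6,0,0,0,0,0],
  [-6,0,0,0,0,0],
])

```text
time_s: 19.8
tcp_pos: [0.5556, 0.3272, 0.1849]
ee_rot: [[-0.14, 0.99, -0.0], [0.99, 0.14, 0.0], [0.0, -0.0, -1.0]]
force: [0.4, 0.6, -0.2]
grip_width: 0.0007
grasp_force: 0.6
```

```bash
cat > lid.py <<'E'
from h import *
o=ctrl.get_obs();t=o['tcp_pos']
cb=np.array([.5685,.236]);b=np.radians(97.8);bx=np.array([np.cos(b),np.sin(b)]);by=np.array([-bx[1],bx[0]])
print(o['time_s'],'tcp u,v,z',((t[:2]-cb)@bx).round(4),((t[:2]-cb)@by).round(4),t[2].round(4))
for n in ['side','top']:
    c=cam(n);p,d=ctrl.grab_frame(n);np.savez('l_'+n,p=p,d=d);Q=cloud(d,c)[d>0];u=(Q[:,:2]-cb)@bx;v=(Q[:,:2]-cb)@by
    k=(abs(v)<.1)&(abs(v)>.05)&(u>-.12)&(u<.2)&(Q[:,2]>.08)&(Q[:,2]<.28)
    if k.sum()<30: print(n,'few',k.sum());continue
    A=np.c_[u[k],Q[k,2]]; m=A.mean(0); w=np.linalg.svd(A-m,full_matrices=False)[2][0]; w*=np.sign(w[1]) if abs(w[1])>.2 else -np.sign(w[0])
    print(n,'angle',np.arctan2(w[1],-w[0]).round(3),k.sum(),'u',A[:,0].min().round(3),'zmax',A[:,1].max().round(3))
E
python3 lid.py
```

```text
19.8 tcp u,v,z 0.0921 0.0004 0.1849
side angle 1.474 1488 u -0.087 zmax 0.258
top angle 1.45 366 u -0.082 zmax 0.255
```

>>> move_arm([
  [-5,0,0,0,0,0],
  [-5,0,0,0,0,0],
  [-5,0,0,0,0,0],
  [-5,0,0,0,0,0],
  [0,0,0,0,0,0],
  [10,0,0,0,0,0],
  [20,0,-10,0,0,0],
  [15,0,-20,0,0,0],
  [0,0,-20,0,0,0],
  [0,0,-20,0,0,0],
])

```text
time_s: 20.9
tcp_pos: [0.5513, 0.3541, 0.2556]
ee_rot: [[-0.141, 0.99, -0.001], [0.99, 0.141, 0.001], [0.001, -0.0, -1.0]]
force: [-0.0, -0.6, 0.1]
grip_width: 0.0004
grasp_force: 0.0
```

```bash
python3 lid.py
```

```text
20.9 tcp u,v,z 0.1194 0.001 0.2556
side angle 1.245 1056 u -0.086 zmax 0.252
top angle 1.216 290 u -0.081 zmax 0.248
```

>>> move_arm([
  [0,0,-15,0,0,0],
  [0,0,-15,0,0,0],
  [0,0,0,0,0,0],
  [0,0,0,0,0,0],
  [0,0,0,0,0,0],
  [0,0,0,0,0,0],
  [0,0,0,0,0,0],
  [0,0,0,0,0,0],
  [0,0,0,0,0,0],
  [0,0,0,0,0,0],
  [0,0,0,0,0,0],
  [0,0,0,0,0,0],
])

```text
time_s: 22.2
tcp_pos: [0.5521, 0.3525, 0.2849]
ee_rot: [[-0.14, 0.99, -0.0], [0.99, 0.14, 0.0], [0.0, -0.0, -1.0]]
force: [0.1, 0.2, -0.2]
grip_width: 0.0003
grasp_force: 0.0
```

>>> move_arm([
  [-20,0,0,0,0,0],
  [-30,0,0,0,0,0],
  [-35,0,0,0,0,0],
  [-35,0,0,0,0,0],
  [-35,0,0,0,0,0],
  [-35,0,0,0,0,0],
  [-29,0,0,0,0,0],
  [0,0,0,0,0,0],
  [0,0,0,0,0,0],
  [0,0,0,0,0,0],
  [0,0,0,0,0,0],
  [0,0,0,0,0,0],
])

```text
time_s: 23.4
tcp_pos: [0.5825, 0.1365, 0.2848]
ee_rot: [[-0.141, 0.99, -0.0], [0.99, 0.141, 0.0], [0.0, -0.0, -1.0]]
force: [-0.2, -0.5, 0.0]
grip_width: 0.0004
grasp_force: 0.0
```

```bash
cat > flat.py <<'E'
from h import *
o=ctrl.get_obs();t=o['tcp_pos'];print(o['time_s'],t.round(4),o['force'].round(1))
cb=np.array([.5685,.236]);b=np.radians(97.8);bx=np.array([np.cos(b),np.sin(b)]);by=np.array([-bx[1],bx[0]])
print('u,v',((t[:2]-cb)@bx).round(4),((t[:2]-cb)@by).round(4))
for n in ['side','top','wrist']:
    c=cam(n);p,d=ctrl.grab_frame(n);cv2.imwrite('pics/fl_%s_%d.png'%(n,o['time_s']*100),p);Q=cloud(d,c)[d>0];u=(Q[:,:2]-cb)@bx;v=(Q[:,:2]-cb)@by
    z=Q[:,2]; k=(abs(v)<.09)&(u>-.09)&(u<.075)&(z>.05)&(z<.13)
    if k.sum()>30:
        f=np.polyfit(u[k],z[k],1); r=z[k]-np.polyval(f,u[k]); g=abs(r)<.006; f=np.polyfit(u[k][g],z[k][g],1); print(n,'lid slope',(-f[0]).round(4),'z@hinge',np.polyval(f,.0865).round(4),k.sum())
    k=(abs(v)<.04)&(u>-.13)&(u<-.09)&(z>.03)&(z<.13)
    for a in np.arange(-.125,-.085,.005):
        kk=k&(abs(u-a)<.0025); 
        if kk.sum()>2: print('  lip u',a.round(3),'v',v[kk].min().round(3),v[kk].max().round(3),'z',np.percentile(z[kk],[10,50,90]).round(4))
E
python3 flat.py
```

```text
23.4 [0.5825 0.1365 0.2848] [-0.2 -0.5  0. ]
u,v -0.1005 -0.0003
side lid slope 0.0403 z@hinge 0.0834 2775
  lip u -0.115 v -0.024 0.025 z [0.0898 0.092  0.0935]
  lip u -0.11 v -0.027 0.025 z [0.041  0.0874 0.0921]
  lip u -0.105 v -0.027 0.026 z [0.037  0.0542 0.091 ]
  lip u -0.1 v -0.027 0.026 z [0.056  0.0891 0.0915]
  lip u -0.095 v -0.038 0.04 z [0.0555 0.0871 0.0917]
  lip u -0.09 v -0.039 0.04 z [0.0527 0.0868 0.0919]
top lid slope 0.0915 z@hinge 0.0785 404
wrist lid slope 0.0423 z@hinge 0.0804 21334
  lip u -0.115 v -0.024 0.028 z [0.0859 0.0873 0.0882]
  lip u -0.11 v -0.025 0.03 z [0.087  0.0881 0.0892]
  lip u -0.105 v -0.025 0.03 z [0.0868 0.0876 0.0888]
  lip u -0.1 v -0.025 0.03 z [0.0863 0.0876 0.0885]
  lip u -0.095 v -0.024 0.03 z [0.0863 0.0872 0.0882]
  lip u -0.09 v -0.04 0.039 z [0.0862 0.0871 0.0881]
```

>>> move_arm([
  [0,0,30,0,0,0],
  [0,0,40,0,0,0],
  [0,0,40,0,0,0],
  [0,0,40,0,0,0],
  [0,0,25,0,0,0],
  [0,0,15,0,0,0],
  [0,0,10,0,0,0],
  [0,0,0,0,0,0],
  [0,0,0,0,0,0],
])

```text
time_s: 24.45
tcp_pos: [0.5833, 0.1359, 0.0859]
ee_rot: [[-0.14, 0.99, 0.001], [0.99, 0.14, 0.0], [0.0, 0.001, -1.0]]
force: [-0.0, -0.4, 0.2]
grip_width: 0.0004
grasp_force: 0.0
```

>>> move_arm([
  [0,0,3,0,0,0],
  [0,0,3,0,0,0],
  [0,0,3,0,0,0],
  [0,0,3,0,0,0],
  [0,0,1,0,0,0],
  [0,0,0,0,0,0],
  [0,0,0,0,0,0],
])

```text
time_s: 25.15
tcp_pos: [0.5827, 0.1357, 0.0719]
ee_rot: [[-0.14, 0.99, -0.0], [0.99, 0.14, 0.0], [0.0, -0.0, -1.0]]
force: [1.1, -0.2, -0.1]
grip_width: 0.0004
grasp_force: 0.0
```

>>> move_arm([
  [0,0,2,0,0,0],
  [0,0,2,0,0,0],
  [0,0,2,0,0,0],
  [0,0,2,0,0,0],
  [0,0,0,0,0,0],
  [0,0,0,0,0,0],
])

```text
time_s: 25.75
tcp_pos: [0.5827, 0.1356, 0.0639]
ee_rot: [[-0.14, 0.99, -0.0], [0.99, 0.14, 0.0], [0.0, -0.0, -1.0]]
force: [-0.8, 0.2, 1.6]
grip_width: 0.0005
grasp_force: 0.5
```

>>> move_arm([
  [0,0,1,0,0,0],
  [0,0,1,0,0,0],
  [0,0,0,0,0,0],
  [0,0,0,0,0,0],
])

```text
time_s: 26.15
tcp_pos: [0.5827, 0.1355, 0.0619]
ee_rot: [[-0.14, 0.99, -0.0], [0.99, 0.14, -0.0], [-0.0, -0.0, -1.0]]
force: [-0.5, -1.3, 3.4]
grip_width: 0.0006
grasp_force: 1.3
```

>>> move_arm([
  [0,0,1,0,0,0],
  [0,0,0.5,0,0,0],
  [0,0,0,0,0,0],
  [0,0,0,0,0,0],
])

```text
time_s: 26.55
tcp_pos: [0.5827, 0.1355, 0.0603]
ee_rot: [[-0.14, 0.99, -0.0], [0.99, 0.14, -0.0], [-0.0, -0.0, -1.0]]
force: [-0.5, -2.7, 3.9]
grip_width: 0.0001
grasp_force: 1.9
```

>>> move_arm([
  [0,0,0.5,0,0,0],
  [0,0,0.5,0,0,0],
  [0,0,0,0,0,0],
  [0,0,0,0,0,0],
])

```text
time_s: 26.95
tcp_pos: [0.5827, 0.1354, 0.0594]
ee_rot: [[-0.14, 0.99, 0.0], [0.99, 0.14, -0.0], [-0.0, 0.0, -1.0]]
force: [-0.7, -2.9, 5.1]
grip_width: 0.0004
grasp_force: 2.6
```

>>> move_arm([
  [0,0,0.5,0,0,0],
  [0,0,0,0,0,0],
  [0,0,0,0,0,0],
])

```text
time_s: 27.25
tcp_pos: [0.5828, 0.1354, 0.0589]
ee_rot: [[-0.14, 0.99, 0.0], [0.99, 0.14, -0.0], [-0.0, 0.0, -1.0]]
force: [-0.6, -3.2, 5.9]
grip_width: 0.0004
grasp_force: 2.8
```

>>> move_arm([
  [0,0,0.5,0,0,0],
  [0,0,0,0,0,0],
  [0,0,0,0,0,0],
])

```text
time_s: 27.55
tcp_pos: [0.5828, 0.1353, 0.0584]
ee_rot: [[-0.139, 0.99, 0.0], [0.99, 0.139, -0.0], [-0.0, -0.0, -1.0]]
force: [-0.2, -3.5, 6.3]
grip_width: 0.0003
grasp_force: 3.0
```

>>> move_arm([
  [0,0,0.5,0,0,0],
  [0,0,0,0,0,0],
  [0,0,0,0,0,0],
])

```text
time_s: 27.85
tcp_pos: [0.5828, 0.1353, 0.058]
ee_rot: [[-0.139, 0.99, 0.0], [0.99, 0.139, -0.0], [-0.0, 0.0, -1.0]]
force: [-2.1, -4.1, 7.4]
grip_width: 0.0003
grasp_force: 3.7
```

>>> move_arm([
  [0,0,0.5,0,0,0],
  [0,0,0,0,0,0],
  [0,0,0,0,0,0],
])

```text
time_s: 28.15
tcp_pos: [0.5828, 0.1353, 0.0578]
ee_rot: [[-0.139, 0.99, 0.0], [0.99, 0.139, -0.001], [-0.001, 0.0, -1.0]]
force: [-3.5, -4.8, 13.4]
grip_width: 0.0001
grasp_force: 6.6
```

>>> move_arm([
  [0,0,0.5,0,0,0],
  [0,0,0,0,0,0],
  [0,0,0,0,0,0],
])

```text
time_s: 28.45
tcp_pos: [0.5828, 0.1353, 0.0577]
ee_rot: [[-0.139, 0.99, 0.0], [0.99, 0.139, -0.001], [-0.001, 0.0, -1.0]]
force: [-6.7, -5.8, 19.5]
grip_width: 0.0004
grasp_force: 9.6
```

>>> move_arm([
  [0,0,-1,0,0,0],
  [0,0,-2,0,0,0],
  [0,0,-4,0,0,0],
  [0,0,-10,0,0,0],
  [0,0,-25,0,0,0],
  [0,0,-35,0,0,0],
  [0,0,-40,0,0,0],
  [0,0,-40,0,0,0],
  [0,0,-40,0,0,0],
  [0,0,0,0,0,0],
  [0,0,0,0,0,0],
])

```text
time_s: 29.55
tcp_pos: [0.5828, 0.1358, 0.2546]
ee_rot: [[-0.14, 0.99, 0.001], [0.99, 0.14, 0.0], [0.0, 0.001, -1.0]]
force: [-0.7, -0.7, -0.5]
grip_width: 0.0003
grasp_force: 0.0
```

```bash
python3 flat.py
```

```text
29.55 [0.5828 0.1358 0.2546] [-0.7 -0.7 -0.5]
u,v -0.1012 -0.0006
side lid slope 0.0199 z@hinge 0.0833 2787
  lip u -0.115 v -0.028 0.028 z [0.0845 0.0874 0.0903]
  lip u -0.11 v -0.028 0.025 z [0.0412 0.0826 0.0884]
  lip u -0.105 v -0.027 0.025 z [0.037  0.0567 0.0868]
  lip u -0.1 v -0.027 0.026 z [0.0545 0.0853 0.0875]
  lip u -0.095 v -0.04 0.04 z [0.0541 0.0847 0.0885]
  lip u -0.09 v -0.039 0.037 z [0.0699 0.0841 0.0874]
top lid slope 0.0539 z@hinge 0.0789 719
wrist lid slope 0.0207 z@hinge 0.0804 25032
  lip u -0.11 v -0.025 0.03 z [0.0827 0.0837 0.0846]
  lip u -0.105 v -0.025 0.03 z [0.0826 0.0835 0.0844]
  lip u -0.1 v -0.025 0.03 z [0.0824 0.0834 0.0843]
  lip u -0.095 v -0.024 0.03 z [0.0825 0.0834 0.0843]
  lip u -0.09 v -0.04 0.039 z [0.082  0.0831 0.0841]
```

>>> move_arm([
  [0,0,0,0,0,0],
  [0,0,0,0,0,0],
  [0,0,0,0,0,0],
  [0,0,0,0,0,0],
  [0,0,0,0,0,0],
  [0,0,0,0,0,0],
  [0,0,0,0,0,0],
  [0,0,0,0,0,0],
  [0,0,0,0,0,0],
  [0,0,0,0,0,0],
  [0,0,0,0,0,0],
  [0,0,0,0,0,0],
])

```text
time_s: 30.9
tcp_pos: [0.5827, 0.1356, 0.2539]
ee_rot: [[-0.14, 0.99, -0.0], [0.99, 0.14, 0.0], [0.0, -0.0, -1.0]]
force: [-0.6, 0.0, 0.2]
grip_width: 0.0005
grasp_force: 0.0
```

```bash
python3 flat.py | grep slope
```

```text
side lid slope 0.0191 z@hinge 0.0834 2781
top lid slope 0.0579 z@hinge 0.0787 721
wrist lid slope 0.0206 z@hinge 0.0804 24939
```

Stable at about 0.020 rad, so the lid is locked.

```bash
python3 -c "
from workcell import ctrl
print(ctrl.finish_job())"
```

```text
the job is handed in; nothing more can be done
None
```

The job is handed in: the wafer lies in the middle cradle, and the lid dropped onto its seal by itself and is now locked, holding steady at about 0.020 rad. The last press went slightly past the lock's snap to its hard stop, peaking near 20 N against the 25 N limit.

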